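# Reset the tripped machine breaker on the bench

## Task

One of the three lever breakers on the grey box has tripped: its orange handle stands about upright, neither on nor off. Reset it: push that handle fully off, towards the red mark, feeling it through the stiff part until it comes up against its end stop, then throw it fully on, over to the green mark, and let go. Work it by feel and gently, do not strain the handle against a stop, and leave the other two handles and everything else on the bench as they are.

Things in the scene. Friction and masses are not known exactly. Their poses are not given: they have to be found in the camera images.
- panel: low grey steel box lying on the bench, 200 (x) x 290 (y) x 60 mm high, fixed; origin: centre of its underside; its x axis points from the off side to the on side of all three breakers. These look alike and stand in a row across the box, 90 mm apart between centres, in any order; only the tripped one's handle stands near upright
- tripped_breaker: the breaker to reset: black block 130 (x) x 56 (y) x 36 mm high, fixed on the box, axes as the box's, z up; origin: centre of its underside (60 mm above the bench). A red strip across its top marks the off end (-x), a green strip the on end (+x). The handle's hinge axis runs along this body's y, 34 mm above this origin
- tripped_lever (a joint): angle of the tripped handle, rad: 0 upright, negative leaning to off (-x), positive leaning to on (+x). Starts between -0.10 and 0.08. Full on is a rigid stop at 0.60. The rigid off stop lies between -0.39 and -0.84, different each time, found only by feel. The handle stays where it is left
- tripped_lever_grip (a point): middle of the orange grip of the tripped handle, 85 mm from the hinge axis. The grip is 16 mm thick (along the swing) x 20 mm wide x 40 mm long, 65 to 105 mm from the hinge axis; below it is a steel stem 6 x 9 mm. Frame: z along the handle outward, y along the hinge
- breaker_works: unseen works (stops, catch) inside the tripped breaker; same origin and axes. At the middle of the grip 1 to 2 N move the handle; over the last 0.2 to 0.3 rad before the off stop the catch resists with 3 to 5 N more; it resets only in the last 0.05 rad before that stop, then stays reset. Until then the handle is blocked towards on at about 0.2. They stand 38 N inside, about 15 N at the grip
- running_lever (a joint): angle of the handle of the breaker that is on (same make and size), rad, starts between 0.54 and 0.60; leave it
- idle_lever (a joint): angle of the handle of the breaker that is off (same make and size), rad, starts between -0.64 and -0.56; leave it
- chuck_key: small steel T-shaped chuck key, about 95 mm long, lying on the rear (+x) ledge of the box; loose, origin at the middle of its underside
- wrench: steel wrench lying on the bench left (+y) of the box; loose, about 180 mm long
- oil_bottle: black oil bottle, 54 mm across, 150 mm high, standing on the bench right (-y) of the box; loose
- bolt_jar: glass jar with a steel lid, 66 mm across, 90 mm high, standing on the bench left (+y) of the box; loose
- piston: dark steel engine piston, 80 mm across, 85 mm high, standing at the left of the bench; loose
- tin: open blue tin, 72 mm across, 100 mm high, at the left of the bench; loose
- brush: hand brush lying at the right of the bench; loose

How it is judged:
On the way, in this order (a step that is already met when the one before it is completed fails the run):
1. the tripped handle is pushed off (below -0.36 rad) and kept there for 0.2 s (value of joint tripped_lever below -0.36 rad), for 0.2 s.
2. then it is thrown on (above 0.5 rad), which the works allow only if it was pushed fully off (value of joint tripped_lever above 0.5 rad), for 0.2 s.
At the end, for the whole second after the job is handed in: the tripped handle rests on (above 0.5 rad, its stop is at 0.60) and is let go; the running handle is still on (above 0.45 rad) and the idle handle still off (below -0.45 rad) (value of joint tripped_lever above 0.5 rad and velocity of joint tripped_lever between -0.05 and 0.05 rad/s and value of joint running_lever above 0.45 rad and value of joint idle_lever below -0.45 rad); the robot touches nothing.
It fails at once if the tripped handle is strained: more than 38 N on the stops and catch inside the breaker (about 15 N at the grip) (contact force between tripped_breaker and breaker_works above 38 N).
It fails at once if the running breaker's handle is moved off its on position (below 0.45 rad) (value of joint running_lever below 0.45 rad).
It fails at once if the idle breaker's handle is moved off its off position (above -0.45 rad) (value of joint idle_lever above -0.45 rad).
It fails at once if a loose thing on the bench or the box is shifted by more than 30 mm (distance of any of chuck_key, wrench, oil_bottle, bolt_jar, piston, tin, brush from where it was at the start of the episode above 0.03 m).
It also fails if it takes over 56 s, if anything falls off the work surface, if the arm or the gripper's body presses on something with over 40 N, if the wrist force passes 120 N, or if a joint passes its speed limit or range.

## Robot

A 6-joint arm with a two-finger parallel gripper is mounted at the origin on the work surface. World frame = base frame: x ahead of the robot, y to its left, z up, the work surface at z = 0. Lengths are in m, angles in rad, forces in N, time in s.
With the tool pointing down it reaches from about 0.275 to 0.725 m from the base axis. Payload 15.9 kg.
Tool frame: the origin (TCP) lies between the finger pads; the fingertips stand 19 mm ahead of it and the grasp point (between the pads) is the TCP (env.nose_length is the z of the fingertips in the tool frame, in m); z points along the fingers, y is the line along which they close (so a half turn about z gives the same grasp; the last joint's range is limited). The gripper opens to 85 mm and grips with 20 to 120 N. Pads are 22 mm wide; open, the fingers measure 114 mm over their backs; the gripper's body (76 mm by 85 mm) begins 54 mm behind the grasp point. The pads swing forward as they close: fully open they stand 13 mm farther back than shut.
Start: joints at [1.289, 0.213, -0.034, 1.323, 0, 1.571], TCP at [0.139, 0.48, 0.25] pointing down, gripper open.
Joint ranges: [-2.98, 2.98], [-0.74, 1.72], [-1.14, 1.35], [-2.1, 2.04], [-1.57, 1.44], [-3.14, 3.14]. Speed limits (rad/s): [1.89, 1.89, 2.39, 2.57, 3.14, 3.14].

## Interface

Orientations are given as a unit quaternion [w, x, y, z].
In Python, from bench import env, snapshot, get_calibration, order, status gives the robot as it stands. Calls block until the motion is done:
- env.move_pose(position, orientation): joint-space move of the TCP to a pose.
- env.move_linear(position, rotation=None, rate=0.15): straight line of the TCP; rotation=None keeps the orientation; rate is the mean speed in m/s.
- env.goto_joints(angles): joint-space move.
- env.gripper_to(opening): opening from 0.0 (shut) to 1.0 (fully open); the grip force is fixed at half the most; returns when the fingers have stopped.
- env.wait(seconds).
- env.ik(position, orientation): joint angles nearest the present ones, or None.
- snapshot(name): name is "scene" or "top" or "wrist"; returns the picture (420x560x3 uint8, red, green, blue); there is no depth.
- get_calibration(name): a dict with "mtx" (3x3 intrinsics, pixels), "world_to_cam" (4x4, takes a point from world to camera coordinates); the wrist camera has in their place "T_tool_cam" (4x4, takes a point from camera to tool coordinates, whose origin is the TCP and whose axes are the flange's). Camera axes: x right, y down, z forward; pixel columns grow to the right and rows downward; lengths in m; the calibration is good to about 2 mm. A picture is of the moment at which its call begins: read the wrist's pose just before it. get_calibration takes no time and is no camera call.
A pose or a line that the arm cannot do raises env.PlanningError and nothing moves.
- order.hand_in(): hands the job in; it is judged then, once.
Readings, each from a call of its own:
- status.read_t(): time.
- status.read_joint_positions(): joint angles.
- status.read_qd(): joint speeds.
- status.read_effort(): joint torques, N m.
- status.read_ee_pos(): TCP position.
- status.read_tool_rot(): TCP orientation.
- status.read_force(): force on the tool from outside, world axes, zero at the start.
- status.read_torque(): the same for the moment, N m.
- status.read_finger_gap(): opening from 0.0 (shut) to 1.0 (fully open).
- status.read_grip_force(): force on a finger pad.
Only numpy, scipy, OpenCV 4.12 (cv2) and the standard library are available. Lean on these libraries where they do the work, as an engineer would, in place of code of your own. Each camera call takes 0.05 s, during which the arm holds its last target. There are 200 camera calls.

## Working session

There is one attempt and no reset: what is moved stays moved. The work goes in short steps, each a Python script; the robot and the scene stay as the last script left them, time stands still between calls to the robot, and variables do not carry over. Pictures are saved under pics/ and viewed, at most 10 in all, crops included, and the job is handed in when it is done.

```bash
mkdir -p pics; ls
python3 - <<'E'
from bench import *
import cv2,numpy as np
for n in("scene","top"):
    cv2.imwrite(f"pics/{n}0.png",snapshot(n)[:,:,::-1]); c=get_calibration(n); print(n,c["mtx"].tolist(),np.round(c["world_to_cam"],4).tolist())
print(status.read_t(),status.read_ee_pos(),status.read_tool_rot(),env.nose_length)
E
```

```text
pics
scene [[413.5099998400263, 0.0, 277.46470732402724], [0.0, 413.5099998400263, 209.37591980012164], [0.0, 0.0, 1.0]] [[-0.1721, 0.9851, 0.002, 0.1371], [0.7092, 0.1253, -0.6938, -0.2591], [-0.6837, -0.1179, -0.7202, 1.6875], [0.0, 0.0, 0.0, 1.0]]
top [[485.3135787213007, 0.0, 273.9521413773938], [0.0, 485.3135787213007, 212.12647570637904], [0.0, 0.0, 1.0]] [[-0.0256, -0.9996, 0.0067, -0.0618], [-0.9947, 0.0248, -0.0995, 0.4908], [0.0993, -0.0092, -0.995, 1.4414], [0.0, 0.0, 0.0, 1.0]]
0.1 [0.13895957 0.48001165 0.24986138] [-6.61457321e-05  1.40441894e-01  9.90088793e-01 -5.01563731e-04] 0.019
```

View pics/scene0.png

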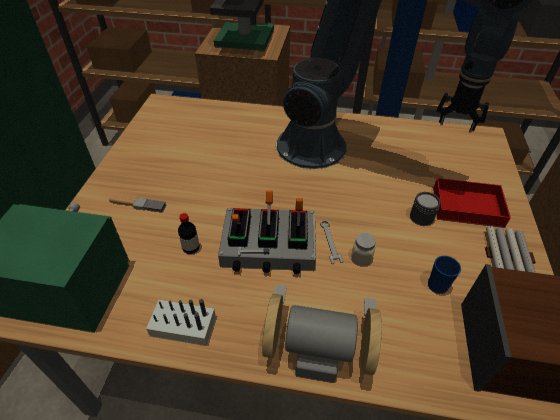

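View pics/top0.png

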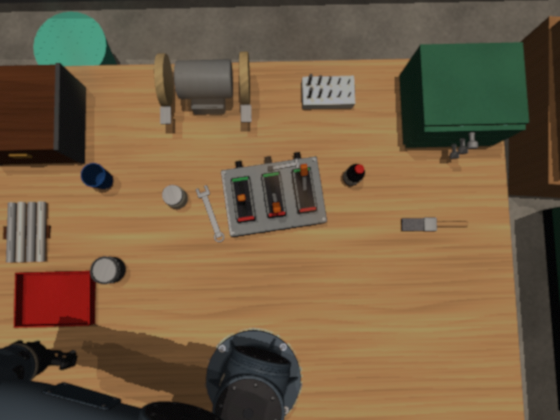

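The top view shows the box at about (273,195). The left (+y) breaker's handle at (241,199) looks upright, the middle one is off and the right one is on. I'll enlarge it.

Run:
```python
import cv2
a=cv2.imread("pics/top0.png")[145:245,210:335]
cv2.imwrite("pics/topc.png",cv2.resize(a,None,fx=6,fy=6,interpolation=cv2.INTER_CUBIC))
```

```text
(no output)
```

View pics/topc.png

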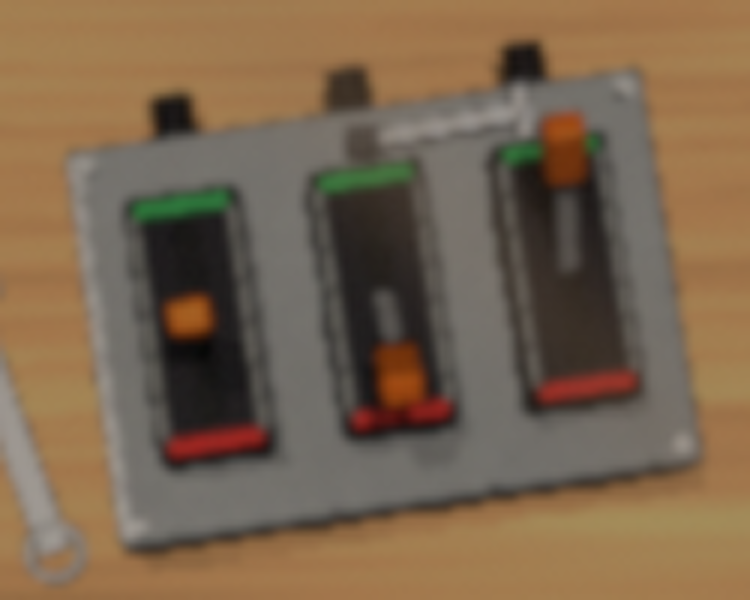

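```bash
cat > h.py <<'E'
from bench import *
import numpy as np
from scipy.spatial.transform import Rotation as R
def ray(n,px,z):
    c=get_calibration(n); W=c["world_to_cam"]; o=-W[:3,:3].T@W[:3,3]
    d=W[:3,:3].T@np.linalg.inv(c["mtx"])@np.array([*px,1.]); return o+d*(z-o[2])/d[2]
def proj(n,p):
    c=get_calibration(n); q=c["world_to_cam"]@np.array([*p,1.]); q=c["mtx"]@q[:3]; return q[:2]/q[2]
def pose(H,yaw,th,r,flip,k=1.,dx=0.):
    """TCP pose for handle angle th at radius r, dx offset along the swing"""
    ux=np.array([np.cos(yaw),np.sin(yaw),0]); uz=np.array([0,0,1.])
    p=H+r*(np.sin(th)*ux+np.cos(th)*uz)+dx*(np.cos(th)*ux-np.sin(th)*uz)
    t=k*th; z=-(np.sin(t)*ux+np.cos(t)*uz); y=flip*(np.cos(t)*ux-np.sin(t)*uz)
    q=R.from_matrix(np.column_stack([np.cross(y,z),y,z])).as_quat(scalar_first=True)
    return p,q
E
python3 - <<'E'
from h import *
f=lambda u,v,z:ray("top",(210+u/6-.4,145+v/6-.4),z)
P=[f(*c,.06) for c in((68,152),(637,70),(700,462),(127,547))]
print(np.round(P,4)); C=np.mean(P,0); 
ux=(P[0]+P[1]-P[2]-P[3])/2; uy=(P[0]+P[3]-P[1]-P[2])/2
print(np.linalg.norm(ux),np.linalg.norm(uy)); y1=np.arctan2(ux[1],ux[0]); y2=np.arctan2(-uy[0],uy[1]); print(y1,y2)
yaw=(y1+2*y2)/3; l=np.array([-np.sin(yaw),np.cos(yaw),0])
B=[f(*c,.096) for c in((130,203),(232,193),(268,440),(170,455))]
Bc=np.mean(B,0); print(C,Bc,C+.09*l)
H=(Bc+C+.09*l)/2; H[2]=.094; print("H",H.tolist(),"yaw",yaw)
for th in(-.1,0,.1): 
    p,_=pose(H,yaw,th,.105,1); print(th,(proj("top",p)-[210,145]+.4)*6)
for fl in(1,-1):
  for k in(1,.6):
    print(fl,k,[(th,None if (j:=env.ik(*pose(H,yaw,th,.085,fl,k))) is None else np.round(j,2).tolist()) for th in(-.85,-.4,0,.6)])
E
```

```text
[[ 0.6154  0.0804  0.06  ]
 [ 0.6499 -0.2029  0.06  ]
 [ 0.4537 -0.2271  0.06  ]
 [ 0.4191  0.0545  0.06  ]]
0.19788294242157012 0.2845643133561521
0.1270590459930407 0.12164330210538975
[ 0.53451137 -0.07374165  0.06      ] [0.52417437 0.01482744 0.096     ] [0.5234292  0.01557344 0.06      ]
H [0.5238017856293827, 0.015200442975704921, 0.094] yaw 0.12344855006794005
-0.1 [189.34169461 316.73854149]
0 [185.92572809 293.4650906 ]
0.1 [182.66058168 270.55261579]
1 1 [(-0.85, None), (-0.4, [-0.01, -0.09, -0.66, 0.61, 0.05, 1.45]), (0, [0.03, 0.29, -0.12, 1.16, 0.0, 1.48]), (0.6, None)]
1 0.6 [(-0.85, [-0.03, -0.21, -0.87, 0.41, 0.08, 1.43]), (-0.4, [0.01, 0.03, -0.48, 0.82, 0.03, 1.46]), (0, [0.03, 0.29, -0.12, 1.16, 0.0, 1.48]), (0.6, [0.05, 0.74, 0.5, 1.69, -0.03, 1.5])]
-1 1 [(-0.85, None), (-0.4, [-0.01, -0.09, -0.66, 0.61, 0.05, -1.69]), (0, [0.03, 0.29, -0.12, 1.16, 0.0, -1.67]), (0.6, None)]
-1 0.6 [(-0.85, [-0.03, -0.21, -0.87, 0.41, 0.08, -1.71]), (-0.4, [0.01, 0.03, -0.48, 0.82, 0.03, -1.69]), (0, [0.03, 0.29, -0.12, 1.16, 0.0, -1.67]), (0.6, [0.05, 0.74, 0.5, 1.69, -0.03, -1.64])]
```

The model fits: left breaker, hinge at (0.524, 0.015, 0.094), yaw 0.123, handle at about -0.1 rad. Next I'll move above it and take a close look.

Run:
```python
from h import *
import cv2
H=np.array([.5238,.0152,.094]);yaw=.1234
p,q=pose(H,yaw,0,.085,1); p[2]=.30
env.move_pose(p,q); env.gripper_to(.45)
print(status.read_t(),status.read_finger_gap(),status.read_force(),status.read_ee_pos())
c=get_calibration("wrist"); T=np.eye(4); T[:3,:3]=R.from_quat(status.read_tool_rot(),scalar_first=True).as_matrix(); T[:3,3]=status.read_ee_pos()
im=snapshot("wrist")[:,:,::-1].copy()
W=np.linalg.inv(T@c["T_tool_cam"])
def pr(x): a=c["mtx"]@(W@np.array([*x,1.]))[:3]; return a[:2]/a[2]
ux=np.array([np.cos(yaw),np.sin(yaw),0]);uy=np.array([-ux[1],ux[0],0])
for sx,sy in((1,1),(1,-1),(-1,-1),(-1,1)):
    a=pr(H+[0,0,.002]+sx*.065*ux+sy*.028*uy); print(sx,sy,a); cv2.circle(im,tuple(int(v) for v in a.round()),3,(255,0,255),1)
for th in(-.1,0): 
    a=pr(pose(H,yaw,th,.105,1)[0]); print(th,a); cv2.circle(im,tuple(int(v) for v in a.round()),3,(255,255,0),1)
cv2.imwrite("pics/w1.png",im)
```

```text
2.7917 0.45330979944292765 [ 0.12654726 -0.08460918 -0.37769414] [0.52381058 0.01524125 0.30002404]
1 1 [345.23786151 163.83536971]
1 -1 [342.55047911 216.23496977]
-1 -1 [221.47681405 216.29283157]
-1 1 [218.69899609 163.88722118]
-0.1 [267.63045018 218.06736965]
0 [281.81690599 218.26055663]
```

View pics/w1.png

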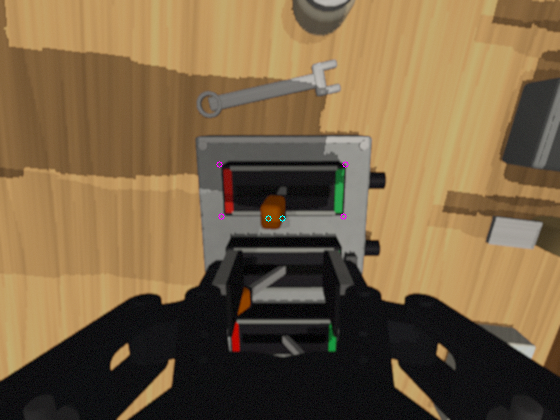

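Corners and handle top match the model to about 2 mm. Handle is near -0.07 rad. Now straddle it loosely and start pushing off, logging force.

```bash
cat >> h.py <<'E'
H=np.array([.5238,.0152,.094]);yaw=.1234;K=.6
ux=np.array([np.cos(yaw),np.sin(yaw),0])
def ft(th): return float(status.read_force()@(np.cos(th)*ux-np.sin(th)*np.array([0,0,1.])))
def step(th,rate,r=.083):
    p,q=pose(H,yaw,th,r,1,K); env.move_linear(p,q,rate=rate); return ft(th)
E
python3 - <<'E'
from h import *
p,q=pose(H,yaw,-.07,.083,1,K); a=p.copy();a[2]=.30
env.move_pose(a,q); env.move_linear(p,rate=.1); print(status.read_t(),status.read_force())
for th in np.arange(-.10,-.365,-.026):
    f=step(th,.05); print(round(th,3),round(f,2),round(status.read_t(),2),status.read_force().round(2))
    if abs(f)>6: break
E
```

```text
4.475 [-0.77819415 -0.03177365  0.13236115]
-0.1 -0.14 4.72 [-0.19 -0.04  0.44]
-0.126 0.13 4.97 [ 0.26 -0.46 -0.54]
-0.152 -0.21 5.22 [ 0.01 -0.84 -0.83]
-0.178 -0.04 5.47 [-0.03 -0.41  0.25]
-0.204 -0.02 5.72 [-0.06  1.19 -0.5 ]
-0.23 0.13 5.97 [-0.02  0.4   0.43]
-0.256 1.0 6.22 [0.87 1.19 0.08]
-0.282 -0.08 6.47 [-0.01  0.09 -0.31]
-0.308 0.53 6.72 [0.4  0.73 0.2 ]
-0.334 -0.6 6.97 [-0.58 -0.69  0.06]
-0.36 -0.45 7.22 [-0.41 -0.33 -0.09]
```

Run:
```python
from h import *
import cv2
a=snapshot("wrist")[:,:,::-1]; b=snapshot("scene")[140:280,190:340,::-1]
cv2.imwrite("pics/c2.png",np.hstack([cv2.resize(a,(400,300)),cv2.resize(b,(321,300),interpolation=cv2.INTER_CUBIC)]))
```

```text
(no output)
```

View pics/c2.png

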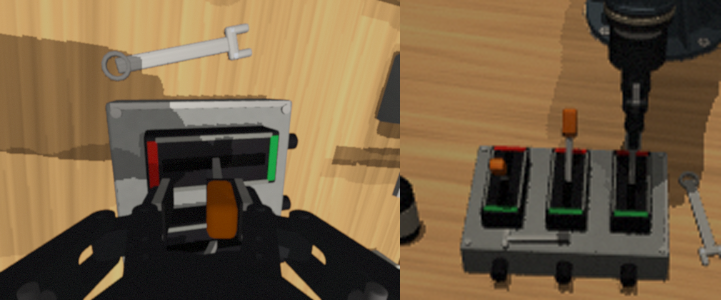

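The handle sits between the fingers and rests near the +x finger pad at about (238,205). I'll continue off by feel.

Run:
```python
from h import *
th=-.36
while th>-1.0:
    th-=.012 
    try: f=step(th,.02)
    except env.PlanningError as e: print("plan",e); break
    env.wait(.02); g=ft(th)
    print(round(th,3),round(f,1),round(g,1),round(status.read_t(),2))
    if max(f,g)>8.5 or status.read_t()>26: break
```

```text
-0.372 1.5 1.3 7.59
-0.384 1.5 1.4 7.86
-0.396 0.2 1.0 8.12
-0.408 0.5 0.7 8.39
-0.42 0.6 1.0 8.66
-0.432 -0.1 -0.1 8.93
-0.444 0.9 1.1 9.19
-0.456 1.0 0.8 9.46
-0.468 0.5 0.6 9.72
-0.48 2.4 2.7 9.99
-0.492 5.2 4.8 10.26
-0.504 5.6 4.9 10.53
-0.516 6.3 5.1 10.79
-0.528 5.8 7.2 11.06
-0.54 5.4 4.9 11.32
-0.552 5.5 5.2 11.59
-0.564 6.4 5.5 11.86
-0.576 6.1 5.6 12.12
-0.588 6.1 5.3 12.39
-0.6 5.2 6.0 12.66
-0.612 4.5 6.1 12.93
-0.624 4.7 5.1 13.19
-0.636 5.3 5.4 13.46
-0.648 5.5 4.4 13.72
-0.66 4.0 5.1 13.99
-0.672 3.2 4.1 14.26
-0.684 5.9 5.0 14.53
-0.696 4.1 4.3 14.79
-0.708 4.2 5.3 15.06
-0.72 4.1 4.7 15.32
-0.732 3.7 4.6 15.59
-0.744 5.7 5.6 15.86
-0.756 6.9 6.8 16.12
-0.768 7.7 8.9 16.39
```

Run:
```python
from h import *
th=-.768
for i in range(3):
    th-=.006; f=[step(th,.02)]
    for _ in range(5): env.wait(.03); f.append(ft(th))
    print(round(th,3),np.round(f,1),status.read_t())
    if np.mean(f)>9.5: break
```

```text
-0.774 [9.2 8.7 8.8 8.6 8.5 9.5] 16.8083
-0.78 [9.1 9.9 9.4 9.6 9.4 8.6] 17.225
-0.786 [10.5  9.6 10.1  9.8 10.7 10.6] 17.6417
```

Firmly up against the off stop: force rises steadily to about 10 N. Now throw it on.

Run:
```python
from h import *
th=-.786
while th<.85:
    th+=.04 if th<.5 else .012
    try: f=step(th,.06 if th<.5 else .025)
    except env.PlanningError as e: print("plan",th,e); break
    g=ft(th); print(round(th,3),round(f,1),round(g,1),round(status.read_t(),2))
    if f<-5.5 or status.read_t()>40: break
```

```text
-0.746 6.3 6.3 17.89
-0.706 -0.0 -0.0 18.14
-0.666 -0.3 -0.3 18.39
-0.626 0.4 0.4 18.64
-0.586 -0.6 -0.6 18.89
-0.546 0.6 0.6 19.14
-0.506 -0.7 -0.7 19.39
-0.466 -0.4 -0.4 19.64
-0.426 -0.6 -0.6 19.89
-0.386 0.8 0.8 20.14
-0.346 0.0 0.0 20.39
-0.306 -0.4 -0.4 20.64
-0.266 -0.7 -0.7 20.89
-0.226 0.3 0.3 21.14
-0.186 -0.0 -0.0 21.39
-0.146 -0.0 -0.0 21.64
-0.106 0.2 0.2 21.89
-0.066 -0.2 -0.2 22.14
-0.026 -0.6 -0.6 22.39
0.014 -0.7 -0.7 22.64
0.054 -0.2 -0.2 22.89
0.094 0.3 0.3 23.14
0.134 0.1 0.1 23.39
0.174 0.1 0.1 23.64
0.214 -0.3 -0.3 23.89
0.254 0.8 0.8 24.14
0.294 -1.0 -1.0 24.39
0.334 0.4 0.4 24.64
0.374 -0.2 -0.2 24.89
0.414 -1.2 -1.2 25.14
0.454 -0.1 -0.1 25.39
0.494 -0.2 -0.2 25.64
0.534 0.2 0.2 25.93
0.546 -0.8 -0.8 26.18
0.558 -0.8 -0.8 26.43
0.57 -0.6 -0.6 26.68
0.582 -1.2 -1.2 26.93
0.594 -0.9 -0.9 27.18
0.606 -0.3 -0.3 27.43
0.618 -0.8 -0.8 27.68
0.63 -1.7 -1.7 27.93
0.642 -1.2 -1.2 28.18
0.654 -1.3 -1.3 28.43
0.666 -0.6 -0.6 28.68
0.678 -0.6 -0.6 28.93
0.69 0.1 0.1 29.18
0.702 -0.1 -0.1 29.43
0.714 -0.5 -0.5 29.68
0.726 -3.8 -3.8 29.93
0.738 -7.0 -7.0 30.18
```

Run:
```python
from h import *
import cv2
print(step(.61,.03))
for r in (.10,.115,.13,.15): print(r,round(step(.61,.05,r),2),status.read_force().round(1))
p=status.read_ee_pos(); env.move_linear([p[0],p[1],.30],rate=.15)
print(status.read_t(),status.read_force())
a=snapshot("top")[145:245,210:335,::-1]; b=snapshot("scene")[170:280,200:340,::-1]
cv2.imwrite("pics/end.png",np.hstack([cv2.resize(x,(390,310),interpolation=cv2.INTER_CUBIC) for x in(a,b)]))
```

```text
0.7730467659789123
0.1 0.6 [ 0.4 -0.3 -0.5]
0.115 -0.28 [-0.3 -0.5 -0.1]
0.13 0.57 [ 0.2 -0.1 -0.7]
0.15 -0.47 [-0.3 -0.2  0.3]Traceback (most recent call last):
  File "<stdin>", line 5, in <module>
bench.PlanningError: the arm cannot follow that straight line within its joint ranges
```

Run:
```python
from h import *
import cv2
p=status.read_ee_pos(); _,q=pose(H,yaw,0,.1,1)
env.move_linear([p[0],p[1],.29],q,rate=.1)
print(status.read_t(),status.read_force())
env.move_linear([p[0]-.25,p[1],.33],rate=.15)
a=snapshot("top")[145:245,210:335,::-1]; b=snapshot("scene")[170:280,200:340,::-1]
cv2.imwrite("pics/end.png",np.hstack([cv2.resize(x,(390,310),interpolation=cv2.INTER_CUBIC) for x in(a,b)]))
print(status.read_t())
```

```text
33.5 [-0.66579351  0.1598191   0.73428101]
35.4417
```

View pics/end.png

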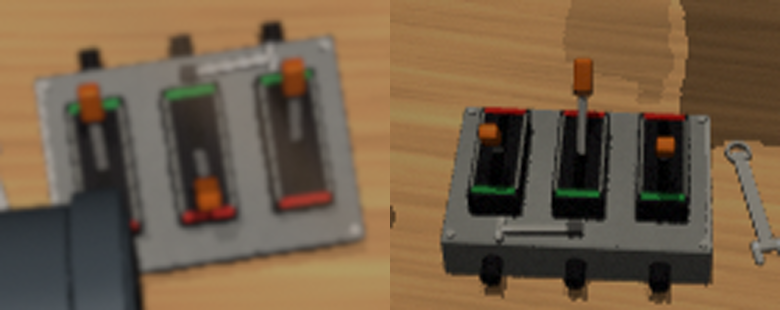

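The left handle at (90,103) now lies at the green mark, like the running one at (292,76). The idle handle and the chuck key are unmoved.

```bash
python3 -c "
from bench import *
print(order.hand_in())"
```

```text
the job is handed in; nothing more can be done
None
```

The tripped breaker (the left, +y one) is reset: I pushed it off until it met its stop at about 10 N at the grip, threw it on to the green mark and let go. The final pictures show the other two handles and the chuck key unmoved. I handed the job in at about 35 s on the robot's clock, but the hand-in call did not return a verdict.

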